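Put the tidy-up tune on the yard radio

ROBOT

A 6-joint arm with a two-finger parallel gripper is mounted at the origin on the work surface. World frame = base frame: x ahead of the robot, y to its left, z up, the work surface at z = 0. Lengths are in mm, angles in rad, forces in N, time in s.
With the tool pointing down it reaches from about 400 to 925 mm from the base axis. Payload 12.5 kg.
Tool frame: the origin (TCP) lies between the finger pads; the fingertips stand 25 mm ahead of it and the grasp point (between the pads) lies 6 mm ahead of it; z points along the fingers, y is the line along which they close (so a half turn about z gives the same grasp; the last joint's range is limited). The gripper opens to 95 mm and grips with 3 to 60 N. Pads are 20 mm wide; open, the fingers measure 119 mm over their backs; the gripper's body (75 mm by 180 mm) begins 59 mm behind the grasp point.
Start: joints at [-1.377, 0.491, 1.559, -0, 1.092, -0.106], TCP at [184.603, -597.131, 239.661] pointing down, gripper open.
Joint ranges: [-3.1, 3.1], [-0.84, 2.19], [0.05, 2.79], [-1.13, 4.28], [0.06, 2.93], [-2.69, 2.69]. Speed limits (rad/s): [2.22, 2.22, 2.79, 3.14, 3.14, 3.14].

INTERFACE

Orientations are given as [roll, pitch, yaw] about the fixed x, y, z axes, in that order (R = Rz(yaw) Ry(pitch) Rx(roll)).
In Python, from cell import state, read_camera, job_done, cut_out gives the robot as it stands. The module is installed in compiled form; this text tells all that it offers.
- The arm moves only by the tool jog_arm, never from a script. Its argument "motion" is a list of rows, each a list of 2 entries, a list of its own where there are three numbers: the shift along the tool's x, y, z in mm, then the turn about the tool's z in rad. A call has 1 to 5 rows; each row is the pose to reach, as a shift and turn from the pose commanded when the call began, along the tool's axes at that moment; what a row does not reach only later rows make up. A row lasts 1/10 s, in which the tool goes at most 50 mm and 8.59 degrees, less where a joint would pass 70% of its speed; a pose out of reach is approached as far as the arm can. A call with a gripper value outside its range is refused whole. "grip" is the closure, from 0 (fully open) to 1 (shut), set as the call begins (left out, the last holds). The fingers move at their own pace and stop on an object; the grip force is fixed at half the most. Time passes only in rows, so rows that repeat a pose let the fingers close. It gives the time, the measured TCP pose, the force, the opening and the grip force at its end, in the units of the state.
- state(): the state, without advancing time (a new reading comes with each control period).
- read_camera(name): name is "scene" or "top" or "wrist"; returns a dict with "img" (400x640x3 uint8, blue, green, red), "vertical_fov" (degrees; the focal length in pixels is half the picture's height over the tangent of half this angle, whatever the lens; pixels are square), "cx", "cy" (the principal point, pixels), "k1" (the pictures are not rectified: a ray, as slopes to the right and down, at radius r is drawn at 1 + k1 r^2 times it, then the intrinsics apply), "extrinsics" (4x4, takes a point from camera to world coordinates). Camera axes: x right, y up, looking along -z (the intrinsics and any distortion apply to the point x, -y, -z); pixel columns grow to the right and rows downward; lengths in mm; the calibration is good to about 2 mm. A picture is of the moment at which its call begins. There is no depth.
- job_done(): hands the job in; it is judged then, once.
Trained networks look in a picture, given as the dict that the camera call returned (one of the last four; its "shot" number tells which), for a name from the list of things; names that differ only in an ending like _2 or _b are one class to them, and where a whole thing is asked for, a point or a joint stands for the part that bears it (a point fixed in the world has none). Each returns a list of dicts, best first, with "p" (0 to 1); they miss things now and then, are a little off and sometimes report something else, mostly with a low value. They report only what shows in the picture. A call takes as long as a camera call. They do not tell look-alikes from the thing itself.
- cut_out(name, picture): "region" (400x640 bool, what is visible of it) and "box" ([left, top, right, bottom] in pixels, round what is visible of it).
The state is a dict: "t": time; "joints": joint angles; "qvel": joint speeds; "tau": joint torques, N m; "eef_pos": TCP position; "tcp_rot": TCP orientation; "ft_force": force on the tool from outside, world axes, zero at the start; "moment": the same for the moment, N m; "opening": opening from 0.0 (shut) to 1.0 (fully open); "grip_force": force on a finger pad.
Only numpy, scipy, OpenCV 4.12 (cv2) and the standard library are available. Lean on these libraries where they do the work, as an engineer would, in place of code of your own. Each camera call takes 0.05 s, during which the arm holds its last target. There are 200 camera calls.

TASK

The tidy-up tune is playing on the desk loudspeaker and has to go out over the yard radio: gently take the radio microphone with the orange talk key out of its charger, gripping it across its sides so that your grip squeezes the key, and hold it up in the air, upright, with its front facing the middle of the loudspeaker's round grille, about 4 cm from it and not touching it. Stay on air like that, with the talk key fully in, for three seconds, and finish while still holding the microphone there with the key in. Leave the blue-keyed microphone alone, and the loudspeaker and the other desk things where they stand.

Things in the scene. Friction and masses are not known exactly. Their poses are not given: they have to be found in the camera images.
- yard_mic_centre (a point): the microphone to use: black box 56 wide (y) x 34 thick (x) x 100 mm high (z), 120 to 225 g, ORANGE talk key, top button and back label; upright in one of two like chargers. Point: centre of the box, 62 mm above the desk at the start. -x out of its front (grey panel, slots), +x out of the back (belt clip), +y to the key's side. Bears at most 30 N from each finger; 10 to 15 N is right
- yard_key (a joint): travel of the orange talk key in m: 0 out, 0.004 fully in. Spring: starts at 3.6 N, fully in at 7.2 N. Key on the +y side, 14 mm wide (x), 32 mm high, its middle 16 mm above the microphone's centre; stands 6 mm off the casing when out, 2 mm when in, so casing plus key measure 62 mm across, 58 mm when in. Moves straight into the side; springs out if let go
- yard_key_face (a point): middle of the outer face of the orange talk key; moves with the key; y points out of the key
- charger_a: black charger holding the orange-keyed microphone, fixed to the desk: foot 80 (x) x 96 (y) x 12 mm, pocket floor at 12 mm, pocket walls end 38 mm above the desk (the microphone's lowest 26 mm is inside, 2 mm play; it lifts straight out). Origin: centre of the underside; -x is the front; same heading as the microphone
- speaker_grille (a point): the loudspeaker: loose wooden box 112 wide (y) x 100 deep (x) x 160 mm high, black front with a round grey grille 92 mm across. Point: middle of the grille on the front face, 100 mm above the desk; -x straight out of the front, y along the front, z up. Stands on the right of the desk, front looking roughly to the robot's left (world +y)
- hall_mic_centre (a point): the other microphone, same size and shape but with a BLUE talk key, button and label, in the other charger (charger_b): leave alone. Centre of the box; axes as for the orange one
- tape_dispenser: blue tape dispenser, 150 (x) x 64 x 96 mm high: leave alone. Origin at underside's centre
- stapler: red and black stapler, 135 (x) x 32 x 51 mm high: leave alone. Origin at underside's centre
- calculator: flat white desk calculator, 150 (x) x 105 (y) x 20 mm high: leave alone. Origin at underside's centre
- pen_mug: white mug, 80 mm across, 92 mm high, empty, handle at +y: leave alone. Origin at underside's centre
- flask: red drinking flask, 64 mm across, 175 mm high: leave alone. Origin at underside's centre
- stamp: wooden rubber stamp standing on its foot, 62 (x) x 26 x 76 mm high: leave alone. Origin at underside's centre
Mind the look-alikes: they are no part of the job. Leave any turquoise or yellow look-alike of the part that bears yard_mic_centre alone.

How it is judged (in metres and radians):
On the way, in this order (a step that is already met when the one before it is completed fails the run):
1. the orange-keyed microphone is lifted clear of its charger in the gripper (z of yard_mic_centre in the frame of charger_a above 0.095 m and contact force between yard_mic and the fingers above 1 N and contact force between yard_mic and charger_a below 0.05 N), for 0.2 s.
2. held in front of the loudspeaker, facing it, with the talk key fully in, for 2.5 seconds (value of joint yard_key above 0.003 m and x of speaker_grille in the frame of yard_mic_centre between -0.087 and -0.032 m and y of speaker_grille in the frame of yard_mic_centre between -0.03 and 0.03 m and z of speaker_grille in the frame of yard_mic_centre between -0.03 and 0.03 m and angle between the x axis of yard_mic_centre and the x axis of speaker_grille, either way round below 0.35 rad and angle between yard_mic_centre's own z axis and vertical below 0.25 rad and contact force between yard_mic and the fingers above 4 N and contact force between yard_mic and speaker below 0.05 N and linear speed of yard_mic below 0.03 m/s), for 2.5 s.
At the end, for the whole second after the job is handed in: Still held: talk key at least 3 of 4 mm in; front 15 to 70 mm from the loudspeaker's front and facing it within 20 deg; grille's middle within 30 mm sideways and in height of the microphone's middle; upright within 14 deg, at rest, not touching the loudspeaker (all of step 2); the arm keeps its last pose, push and grip.
It fails at once if the microphone or its key is squeezed harder than it bears (contact force between yard_mic and the fingers above 60 N).
It fails at once if the loudspeaker is pushed or tipped (distance of speaker_grille from where it was at the start of the episode above 0.012 m).
It fails at once if the blue-keyed microphone is disturbed (distance of hall_mic_centre from where it was at the start of the episode above 0.012 m or contact force between the fingers and hall_mic above 2 N).
It fails at once if a bystander on the desk is moved (distance of any of tape_dispenser, stapler, calculator, pen_mug, flask, stamp from where it was at the start of the episode above 0.015 m).
It also fails if it takes over 43 s, if anything falls off the work surface, if the arm or the gripper's body presses on something with over 40 N, if the wrist force passes 120 N, or if a joint passes its speed limit or range.

## Working session

There is one attempt and no reset: what is moved stays moved. The work goes in short steps, Python scripts to look and compute and a tool call to move; the robot and the scene stay as the last step left them, time stands still between calls to the robot, and variables do not carry over. Pictures are saved under pics/ and viewed, at most 10 in all, crops included, and the job is handed in when it is done.

Besides the shell and the picture viewer there is one more tool, called after "Emit:" by a JSON object that holds its "name" and its "arguments". jog_arm: Moves the arm, as the interface text tells. Its arguments: {"type":"object","properties":{"motion":{"type":"array"},"grip":{"type":"number"}},"required":["motion"]}

```bash
mkdir -p pics; python3 - <<'E'
from cell import *
import cv2,numpy as np
s=state();print({k:np.round(v,3).tolist() for k,v in s.items()})
for n in ["scene","top"]:
    p=read_camera(n);cv2.imwrite(f"pics/{n}0.png",p["img"])
    print(n,p["vertical_fov"],p["cx"],p["cy"],p["k1"],np.round(p["extrinsics"],3).tolist())
    for o in ["yard_mic_centre","charger_a","speaker_grille","stapler","stamp","flask","pen_mug","tape_dispenser"]:
        print(o,[(np.round(d["box"]).tolist(),round(d["p"],2)) for d in cut_out(o,p)][:4])
E
```

```text
{'t': 0.0, 'joints': [-1.377, 0.492, 1.559, -0.0, 1.092, -0.106], 'qvel': [-0.001, -0.0, 0.001, 0.001, 0.0, -0.001], 'tau': [0.001, -61.264, -25.818, 0.069, 0.048, -0.0], 'eef_pos': [184.553, -596.91, 239.071], 'tcp_rot': [-3.141, -0.0, 0.3], 'ft_force': [-1.487, -0.193, -0.086], 'moment': [0.005, 0.016, 0.049], 'grip_force': 0.0, 'opening': 1.002}
scene 45.306492372089984 330.68091910572645 200.97147361107454 -0.052106152392262316 [[-0.679, -0.589, 0.438, 1097.407], [0.734, -0.55, 0.398, 408.801], [0.006, 0.592, 0.806, 1099.399], [0.0, 0.0, 0.0, 1.0]]
yard_mic_centre [([462.0, 205.0, 496.0, 239.0], 0.88), ([368.0, 200.0, 393.0, 228.0], 0.86), ([406.0, 256.0, 428.0, 293.0], 0.8), ([398.0, 178.0, 421.0, 208.0], 0.64)]
charger_a [([358.0, 212.0, 392.0, 246.0], 0.68)]
speaker_grille [([234.0, 131.0, 294.0, 204.0], 0.85)]
stapler [([345.0, 166.0, 392.0, 187.0], 0.61)]
stamp [([419.0, 215.0, 445.0, 240.0], 0.71)]
flask []
pen_mug [([229.0, 205.0, 271.0, 247.0], 0.62)]
tape_dispenser [([327.0, 295.0, 396.0, 346.0], 0.82)]
top 50.195153879561644 318.5489921458306 200.11397755059104 0.01809235550856361 [[-0.023, 0.992, -0.122, 389.955], [-1.0, -0.023, 0.001, -77.005], [-0.002, 0.122, 0.993, 1264.741], [0.0, 0.0, 0.0, 1.0]]
yard_mic_centre [([212.0, 190.0, 238.0, 210.0], 0.83), ([273.0, 208.0, 297.0, 232.0], 0.81), ([275.0, 254.0, 300.0, 275.0], 0.64), ([202.0, 268.0, 228.0, 297.0], 0.58)]
charger_a [([266.0, 199.0, 306.0, 236.0], 0.89)]
speaker_grille [([375.0, 158.0, 426.0, 204.0], 0.76)]
stapler [([308.0, 240.0, 345.0, 280.0], 0.95)]
stamp [([240.0, 244.0, 255.0, 270.0], 0.55), ([214.0, 122.0, 258.0, 176.0], 0.46)]
flask [([446.0, 170.0, 478.0, 196.0], 0.71)]
pen_mug [([348.0, 116.0, 382.0, 146.0], 0.89)]
tape_dispenser [([215.0, 124.0, 258.0, 173.0], 0.61), ([443.0, 170.0, 479.0, 192.0], 0.57), ([309.0, 239.0, 344.0, 280.0], 0.39)]
```

View pics/scene0.png

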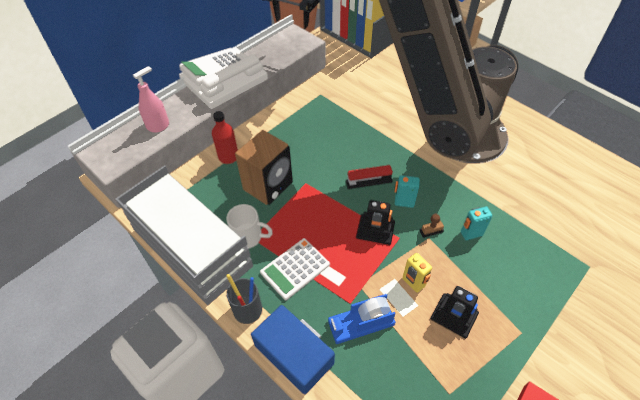

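View pics/top0.png

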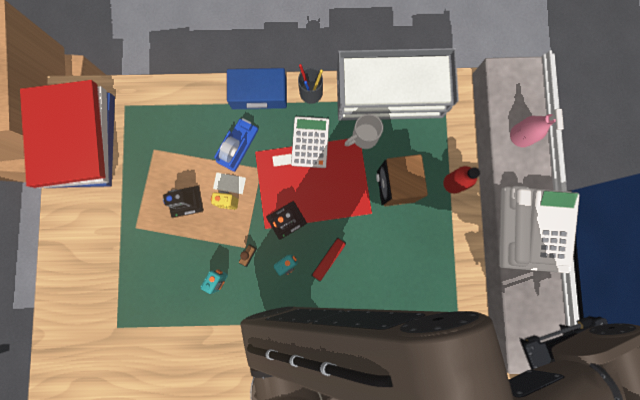

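The scene view shows the orange-keyed mic in its charger at about (378,220), the blue one at (460,305) and the speaker at (265,168). In the top view they are at (285,220), (183,201) and (402,180). I'll zoom in next.

```bash
cat > h.py <<'E'
from cell import *
import cv2,numpy as np
from scipy.optimize import least_squares
def proj(p,X):
    E=p["extrinsics"];c=(np.atleast_2d(X)-E[:3,3])@E[:3,:3]
    u=np.c_[c[:,0],-c[:,1]]/-c[:,2:3]; f=200/np.tan(np.radians(p["vertical_fov"])/2)
    u=u*(1+p["k1"]*(u**2).sum(1,keepdims=True)); return u*f+[p["cx"],p["cy"]]
def onz(p,uv,z):  # pixel + height -> world xy
    r=least_squares(lambda q:(proj(p,[q[0],q[1],z])-uv).ravel(),[450,-200]);return r.x
def box(o,yaw,dims,zc):  # 8 corners
    g=np.array([[a,b,c] for c in(-.5,.5) for a,b in((-.5,-.5),(.5,-.5),(.5,.5),(-.5,.5))])*dims
    c,s=np.cos(yaw),np.sin(yaw); return g@np.array([[c,s,0],[-s,c,0],[0,0,1]])+[o[0],o[1],zc]
E
python3 - <<'E'
from h import *
a=read_camera("top");b=read_camera("scene")
def cr(p,x,y,w,h,k): return cv2.resize(p["img"][y:y+h,x:x+w],None,fx=k,fy=k,interpolation=cv2.INTER_CUBIC)
A=cr(a,255,190,65,50,6);B=cr(a,365,145,65,65,6)[:300]
C=cr(b,350,190,65,65,6)[:300]; 
C=cr(b,350,195,65,50,6);D=cr(b,235,127,65,80,6)[:480]
cv2.imwrite("pics/z1.png",np.vstack([np.hstack([A,B[:300]]),np.hstack([C,cr(b,235,140,65,50,6)])]))
for z in (112,0): print(z,onz(a,[285,220],z))
E
```

```text
112 [479.78306397  14.25458678]
0 [488.51077659  23.12131182]
```

View pics/z1.png

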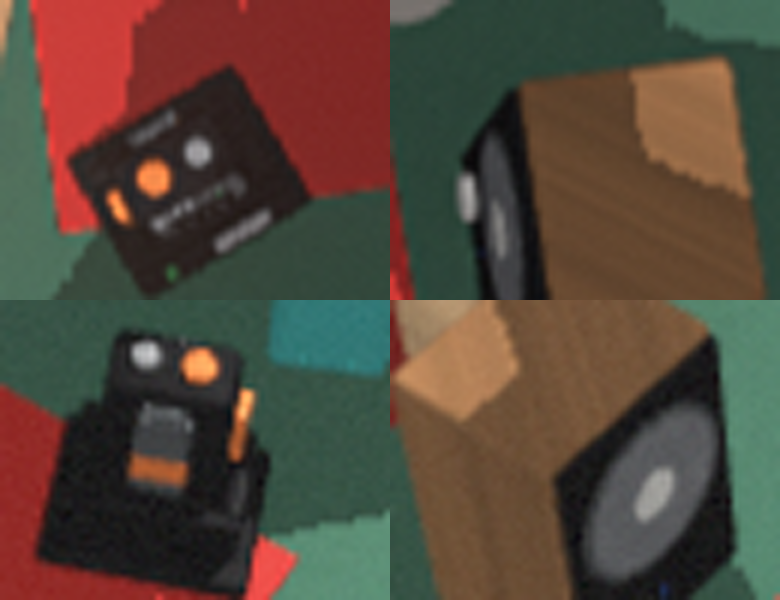

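The crop gives me the charger foot corners and the speaker's edges and dome. The key is on the image-left side, which is world +y. I'll fit both poses from these points and check them against the scene view.

```bash
cat > fit.py <<'E'
from h import *
a=read_camera("top");b=read_camera("scene")
def loc(q,P):
    c,s=np.cos(q[2]),np.sin(q[2]);P=np.array(P,float);return np.c_[q[0]+c*P[:,0]-s*P[:,1],q[1]+s*P[:,0]+c*P[:,1],P[:,2]]
TA=lambda P:np.array(P)/6+[255,190]
TS=lambda P:(np.array(P)-[390,0])/6+[365,145]
SA=lambda P:(np.array(P)-[0,300])/6+[350,195]
SS=lambda P:(np.array(P)-[390,300])/6+[235,140]
# charger: foot corners in top, mic top corners in scene
ft=[[40,48,12],[40,-48,12],[-40,-48,12],[-40,48,12]];ftp=TA([[67,157],[232,65],[312,202],[150,297]])
mt=[[17,-28,112],[17,28,112]]; mtp=SA([[107,372],[237,397]])
f=lambda q:np.r_[(proj(a,loc(q,ft))-ftp).ravel(),(proj(b,loc(q,mt))-mtp).ravel()]
r=least_squares(f,[480,15,.5]);print("charger",r.x,np.round(r.fun,1))
r=least_squares(lambda q:f(q)[:8],[480,15,.5]);print("top only",r.x)
# speaker origin at grille, x into box
st=[[0,56,160],[100,56,160]];stp=TS([[520,85],[728,57]])
ss=[[0,-56,160],[0,56,160],[0,0,100]];ssp=SS([[715,335],[555,480],[655,493]])
g=lambda q:np.r_[(proj(a,loc(q,st))-stp).ravel(),(proj(b,loc(q,ss))-ssp).ravel()]
for y0 in(-1.57,):
  r=least_squares(g,[470,-240,y0]);print("spk",r.x,np.round(r.fun,1))
for n,u,z in(("mug",[365,131],50),("flask",[462,180],90),("blue",[183,201],60),("tape",[237,148],60),("stamp",[247,257],60),("stapler",[328,259],40),("teal",[285,264],50),("yellow",[225,193],60)): print(n,np.round(onz(a,u,z)))
E
python3 fit.py
```

```text
charger [485.41989404  17.76537161   0.51355617] [-0.6  1.2  0.1 -0.   0.5  0.4 -0.8  1.3 -1.2  0.8 -1.1  0.9]
top only [487.53139845  17.1093532    0.50613007]
spk [ 577.81581666 -257.01994269   -1.50183309] [-2.5 -1.1  0.6  0.1  1.4 -1.4 -1.1 -0.6 -1.  -0.8]
mug [ 740. -218.]
flask [ 582. -478.]
blue [545. 307.]
tape [695. 154.]
stamp [383. 126.]
stapler [ 372. -101.]
teal [361.  21.]
yellow [565. 188.]
```

Emit:
{"name": "jog_arm", "arguments": {"motion": [[[31,-33,0],0],[[62,-66,0],0],[[94,-100,0],0],[[125,-133,0],0],[[157,-166,0],0]], "grip": 0}}

```text
t: 1.6
eef_pos: [286.0, -390.5, 239.8]
tcp_rot: [3.141, -0.0, 0.299]
ft_force: [1.0, -1.2, -0.2]
opening: 0.999
grip_force: 0.0
```

Emit:
{"name": "jog_arm", "arguments": {"motion": [[[31,-33,0],0],[[62,-66,0],0],[[94,-100,0],0],[[125,-133,0],0],[[157,-166,0],0]]}}

```text
t: 2.1
eef_pos: [387.0, -185.5, 239.9]
tcp_rot: [3.141, -0.0, 0.299]
ft_force: [0.7, -0.7, -0.5]
opening: 0.998
grip_force: 0.0
```

Emit:
{"name": "jog_arm", "arguments": {"motion": [[[31,-33,0],0.04],[[62,-66,0],0],[[94,-100,0],0],[[125,-133,0],0],[[155,-166,0],0]]}}

```text
t: 2.6
eef_pos: [486.2, 19.1, 239.8]
tcp_rot: [3.141, -0.001, 0.3]
ft_force: [1.0, -0.3, -0.2]
opening: 1.005
grip_force: 0.0
```

```bash
python3 - <<'E'
from h import *
s=state();print(s["t"],s["eef_pos"],s["tcp_rot"],s["joints"])
p=read_camera("wrist");cv2.imwrite("pics/w1.png",p["img"])
print(p["vertical_fov"],p["cx"],p["cy"],p["k1"],np.round(p["extrinsics"],3).tolist())
for o in ["yard_mic_centre","charger_a","yard_key"]:
    print(o,[(d["box"],round(d["p"],2)) for d in cut_out(o,p)][:3])
E
```

```text
2.6 [486.23674102  19.1484909  239.84219699] [ 3.14120332e+00 -5.60930669e-04  3.00088113e-01] [-9.64094920e-02  2.94662594e-01  1.88846013e+00 -1.74227355e-04
  9.57802162e-01  1.17439902e+00]
64.34658646356496 327.1407732622206 194.44570864775343 0.020490108718054734 [[0.296, 0.924, 0.241, 553.894], [-0.955, 0.286, 0.075, 40.933], [0.001, -0.252, 0.968, 385.899], [0.0, 0.0, 0.0, 1.0]]
yard_mic_centre [([116.6, 33.8, 222.5, 102.0], 0.8), ([128.1, 231.5, 157.8, 236.5], 0.73), ([290.6, 154.1, 359.2, 216.3], 0.63)]
charger_a [([281.9, 127.4, 370.0, 210.4], 0.68), ([291.6, 187.1, 297.3, 203.9], 0.68), ([561.7, 1.8, 639.1, 54.1], 0.68)]
yard_key []
```

View pics/w1.png

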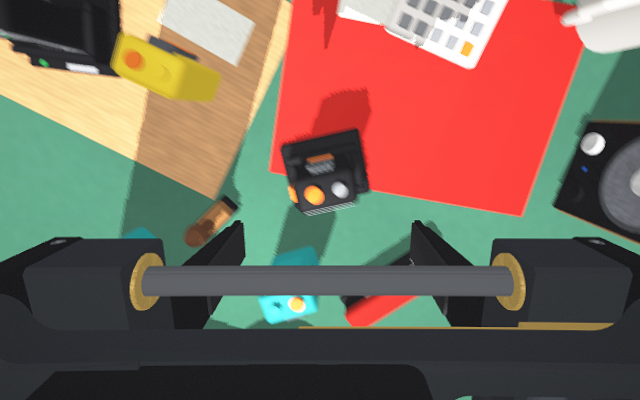

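The wrist view shows the orange mic at about (325,185), with its button at (313,195) and the key edge at (293,193). I'll zoom in with the predicted outline overlaid.

```bash
python3 - <<'E'
from h import *
p=read_camera("wrist");im=p["img"];k=8
o=np.array([275,120]);C=cv2.resize(im[120:220,275:375],None,fx=k/1.4,fy=k/1.4,interpolation=cv2.INTER_CUBIC);k=k/1.4
D=C.copy()
for q,dm,zc in(((486.5,17.4),[34,56,100],62),((486.5,17.4),[80,96,12],6)):
    P=proj(p,box(q,.509,dm,zc)); P=((P-o+.5)*k).astype(int)
    cv2.polylines(D,[P[4:]],1,(0,255,0),1);
    if zc<10: cv2.polylines(D,[P[:4]],1,(255,255,0),1)
cv2.imwrite("pics/w1z.png",D)
E
```

```text
(no output)
```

View pics/w1z.png

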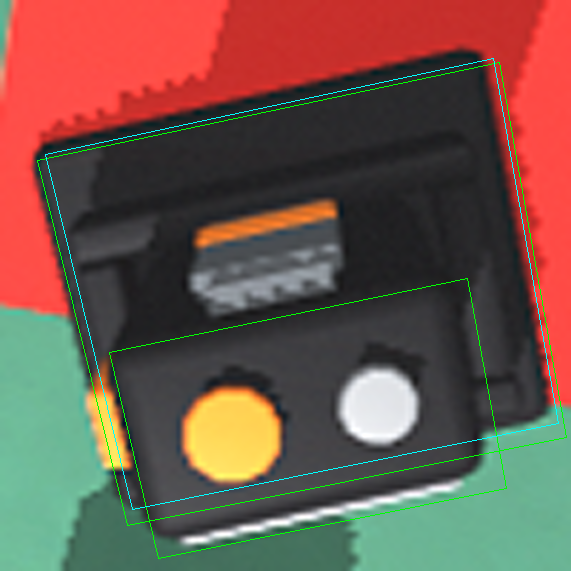

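Emit:
{"name": "jog_arm", "arguments": {"motion": [[[1,0,20],-0.1],[[1,0,50],-0.21],[[1,0,80],-0.21],[[1,0,105],-0.21],[[1,0,120],-0.21]]}}

```text
t: 3.35
eef_pos: [485.6, 16.0, 118.2]
tcp_rot: [-3.141, 0.002, 0.508]
ft_force: [-1.0, 0.0, 0.1]
opening: 0.997
grip_force: 0.0
```

Emit:
{"name": "jog_arm", "arguments": {"motion": [[[0,0,12],0],[[0,0,24],0],[[0,0,36],0],[[0,0,36],0]]}}

```text
t: 3.75
eef_pos: [485.9, 16.6, 82.6]
tcp_rot: [-3.141, 0.002, 0.508]
ft_force: [-0.8, -0.6, 0.3]
opening: 0.996
grip_force: 0.0
```

Emit:
{"name": "jog_arm", "arguments": {"motion": [[[0,0,0],0],[[0,0,0],0],[[0,0,0],0],[[0,0,0],0],[[0,0,0],0]], "grip": 0.3}}

```text
t: 4.25
eef_pos: [486.5, 17.6, 83.9]
tcp_rot: [3.142, -0.0, 0.51]
ft_force: [-1.2, 0.9, 2.2]
opening: 0.703
grip_force: 0.9
```

Emit:
{"name": "jog_arm", "arguments": {"motion": [[[1.5,-2,0],0],[[1.5,-2,0],0],[[1.5,-2,0],0],[[1.5,-2,0],0]], "grip": 0.35}}

```text
t: 4.65
eef_pos: [486.9, 20.0, 83.7]
tcp_rot: [3.142, -0.0, 0.51]
ft_force: [-1.2, 2.2, 2.5]
opening: 0.652
grip_force: 2.6
```

Emit:
{"name": "jog_arm", "arguments": {"motion": [[[0,0,0],0],[[0,0,0],0],[[0,0,0],0]], "grip": 0.38}}

```text
t: 4.95
eef_pos: [487.2, 19.7, 83.7]
tcp_rot: [3.141, -0.0, 0.51]
ft_force: [0.8, -0.9, 0.7]
opening: 0.623
grip_force: 7.0
```

Emit:
{"name": "jog_arm", "arguments": {"motion": [[[0,0,0],0],[[0,0,0],0],[[0,0,0],0]], "grip": 0.395}}

```text
t: 5.25
eef_pos: [487.0, 19.9, 83.7]
tcp_rot: [3.141, -0.0, 0.51]
ft_force: [1.3, -1.3, 1.5]
opening: 0.61
grip_force: 23.8
```

Emit:
{"name": "jog_arm", "arguments": {"motion": [[[0,0,0],0],[[0,0,0],0],[[0,0,0],0]], "grip": 0.405}}

```text
t: 5.55
eef_pos: [487.0, 19.9, 83.6]
tcp_rot: [3.141, -0.0, 0.51]
ft_force: [1.9, -1.2, 2.4]
opening: 0.605
grip_force: 30.0
```

Emit:
{"name": "jog_arm", "arguments": {"motion": [[[0,0,0],0],[[0,0,0],0],[[0,0,0],0]], "grip": 0.389}}

```text
t: 5.85
eef_pos: [487.0, 20.0, 83.7]
tcp_rot: [3.141, -0.0, 0.51]
ft_force: [1.3, 0.0, 2.5]
opening: 0.611
grip_force: 7.4
```

Emit:
{"name": "jog_arm", "arguments": {"motion": [[[0,0,0],0],[[0,0,0],0],[[0,0,0],0]], "grip": 0.392}}

```text
t: 6.15
eef_pos: [487.0, 19.9, 83.7]
tcp_rot: [3.141, -0.0, 0.51]
ft_force: [2.1, -0.4, 2.9]
opening: 0.61
grip_force: 11.0
```

Emit:
{"name": "jog_arm", "arguments": {"motion": [[[0,0,-6],0],[[0,0,-14],0],[[0,0,-24],0],[[0,0,-34],0],[[0,0,-42],0]]}}

```text
t: 6.65
eef_pos: [487.0, 19.9, 126.8]
tcp_rot: [3.141, -0.001, 0.51]
ft_force: [0.5, 0.4, -2.0]
opening: 0.613
grip_force: 10.8
```

Emit:
{"name": "jog_arm", "arguments": {"motion": [[[0,0,-8],0],[[0,0,-14],0],[[0,0,-18],0],[[0,0,-18],0],[[0,0,-18],0]]}}

```text
t: 7.15
eef_pos: [486.8, 19.9, 143.5]
tcp_rot: [-3.142, 0.0, 0.51]
ft_force: [-0.3, -0.9, -2.9]
opening: 0.609
grip_force: 10.8
```

```bash
python3 - <<'E'
from h import *
s=state();print(s["t"],s["eef_pos"],s["tcp_rot"],s["opening"],s["grip_force"])
p=read_camera("wrist");b=read_camera("scene")
w=p["img"];c=cv2.resize(b["img"][120:260,220:420],(640,448),interpolation=cv2.INTER_CUBIC)
cv2.imwrite("pics/l1.png",cv2.resize(np.vstack([w[:330],c[:]]),None,fx=.75,fy=.75,interpolation=cv2.INTER_AREA))
E
```

```text
7.15 [486.82327723  19.92899263 143.47345707] [-3.14157340e+00  1.90202186e-04  5.09790380e-01] 0.6092625152234256 10.762424021959305
```

View pics/l1.png

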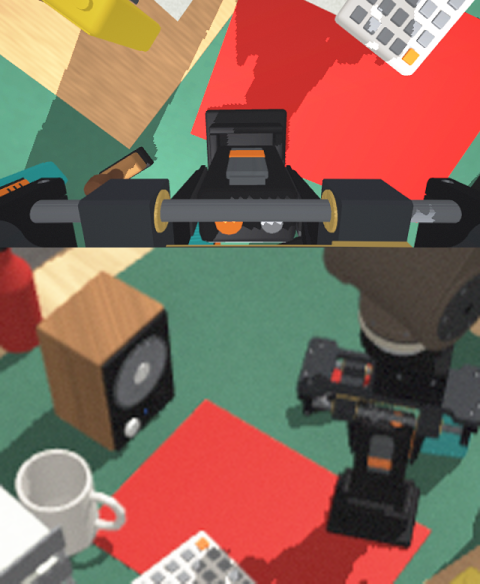

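The mic is out of the charger and held between the pads, and the speaker is in full view. I'll check the fitted speaker pose with an overlay.

```bash
cat > spk.py <<'E'
from h import *
a=read_camera("top");b=read_camera("scene")
q=(577.8,-257,-1.502)
def ov(p,x,y,w,h,k):
    D=cv2.resize(p["img"][y:y+h,x:x+w],None,fx=k,fy=k,interpolation=cv2.INTER_CUBIC)
    u=np.array([np.cos(q[2]),np.sin(q[2])]);v=np.array([-u[1],u[0]])
    P=proj(p,box(np.array(q[:2])+50*u,q[2],[100,112,160],80))
    t=np.linspace(0,2*np.pi,60);G=np.c_[q[0]+46*np.cos(t)*v[0],q[1]+46*np.cos(t)*v[1],100+46*np.sin(t)]
    for L in(P[4:],P[:4],P[[0,4,7,3]],proj(p,G)): cv2.polylines(D,[((L-[x,y]+.5)*k).astype(int)],1,(0,255,0),1)
    return D
cv2.imwrite("pics/s1.png",np.hstack([ov(a,365,145,70,75,5.5),ov(b,232,130,70,75,5.5)]))
E
python3 spk.py
```

```text
(no output)
```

View pics/s1.png

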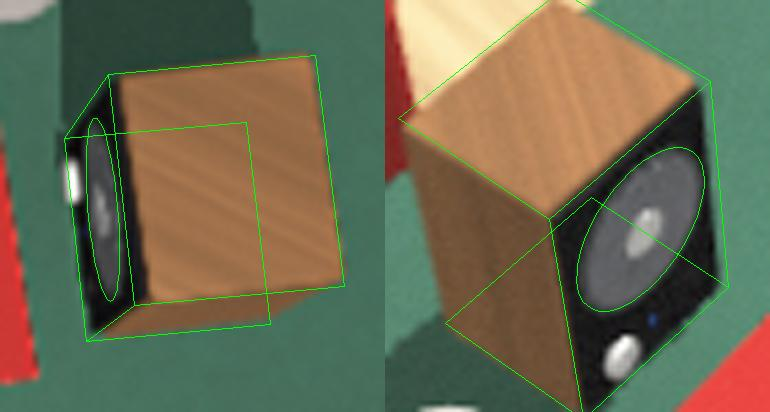

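Emit:
{"name": "jog_arm", "arguments": {"motion": [[[0,10,0],-0.06],[[0,30,0],-0.16],[[0,50,0],-0.28],[[0,70,0],-0.4],[[0,90,0],-0.5]]}}

```text
t: 7.85
eef_pos: [531.1, -59.3, 143.3]
tcp_rot: [-3.141, 0.0, 1.015]
ft_force: [0.2, -0.5, -2.5]
opening: 0.61
grip_force: 10.8
```

Emit:
{"name": "jog_arm", "arguments": {"motion": [[[-10,18,0],-0.13],[[-20,35,0],-0.26],[[-30,52,0],-0.39],[[-39,67,0],-0.52],[[-46,79,0],-0.63]]}}

```text
t: 8.35
eef_pos: [573.5, -140.6, 143.2]
tcp_rot: [-3.141, -0.0, 1.645]
ft_force: [0.1, 0.1, -1.8]
opening: 0.612
grip_force: 10.8
```

Emit:
{"name": "jog_arm", "arguments": {"motion": [[[0,0,8],0],[[0,0,16],0],[[0,0,22],0],[[0,0,22],0]]}}

```text
t: 8.75
eef_pos: [572.5, -138.8, 120.4]
tcp_rot: [-3.14, -0.001, 1.639]
ft_force: [-0.0, -0.2, -1.7]
opening: 0.61
grip_force: 10.8
```

```bash
cat >> spk.py <<'E'
s=state();print(s["t"],s["eef_pos"],s["tcp_rot"],s["opening"],s["grip_force"])
m=s["eef_pos"];yw=s["tcp_rot"][2];zc=m[2]-21.7
u=np.array([np.cos(q[2]),np.sin(q[2])])
p=read_camera("wrist")
D=[]
for c,(x,y,w,h,k) in((p,(0,0,640,330,.6)),(b,(220,110,110,110,3.5)),(a,(330,130,110,110,3.5))):
    I=cv2.resize(c["img"][y:y+h,x:x+w],None,fx=k,fy=k,interpolation=cv2.INTER_CUBIC if k>1 else cv2.INTER_AREA)
    if c is not p:
        L=proj(c,box(m[:2],yw,[34,56,100],zc))
        for l in(L[4:],L[:4]): cv2.polylines(I,[((l-[x,y]+.5)*k).astype(int)],1,(0,255,0),1)
    D.append(I)
H=np.zeros((595,785,3),np.uint8)
for I,(r,c) in zip(D,((0,0),(205,0),(205,390))):
    I=I[:595-r,:785-c];H[r:r+I.shape[0],c:c+I.shape[1]]=I
import sys;cv2.imwrite("pics/"+sys.argv[1],H)
E
python3 spk.py f1.png
```

```text
8.85 [ 573.11698272 -139.13872258  121.47381442] [-3.14117503e+00 -1.06793661e-04  1.63943802e+00] 0.6112396074067017 10.765445083379745
```

View pics/f1.png

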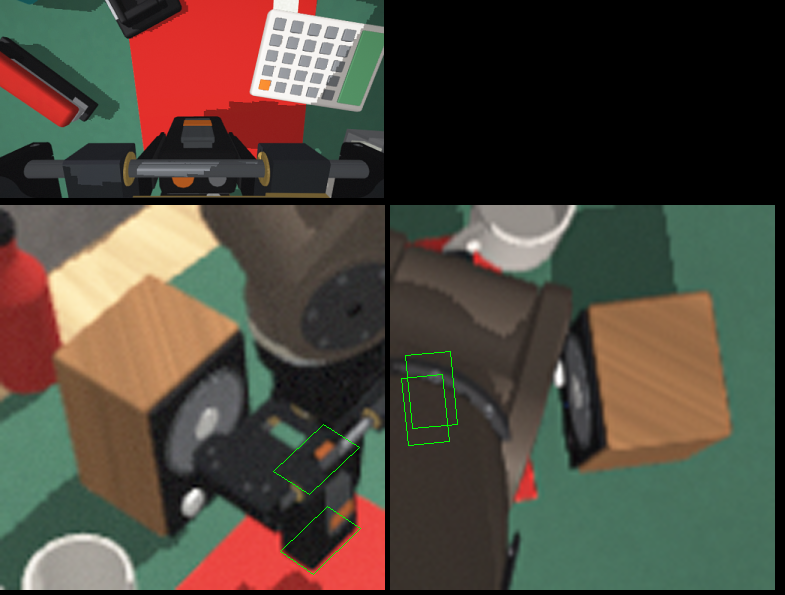

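Emit:
{"name": "jog_arm", "arguments": {"motion": [[[-10,-1,0],0],[[-22,-2,0],0],[[-32,-3,0],0],[[-40,-3,0],0],[[-44,-3,0],0]]}}

```text
t: 9.4
eef_pos: [573.3, -185.0, 121.6]
tcp_rot: [3.141, 0.0, 1.639]
ft_force: [0.6, 0.2, -1.3]
opening: 0.608
grip_force: 10.8
```

Emit:
{"name": "jog_arm", "arguments": {"motion": [[[-5,0,0],0],[[-10,0,0],0],[[-14,0,0],0],[[-16,0,0],0],[[-16,0,0],0]]}}

```text
t: 9.9
eef_pos: [574.4, -199.8, 121.6]
tcp_rot: [3.142, 0.0, 1.64]
ft_force: [-1.2, 0.5, -1.6]
opening: 0.61
grip_force: 10.8
```

```bash
python3 spk.py f2.png
```

```text
10.0 [ 574.35594842 -199.51329625  121.61012378] [-3.14149618e+00 -1.53910124e-05  1.63984336e+00] 0.6070368179396848 10.763241201639175
```

View pics/f2.png

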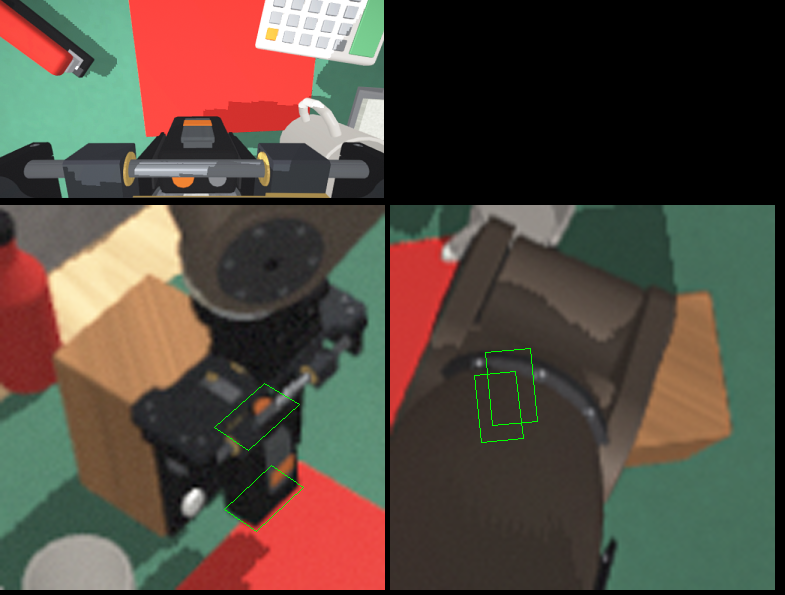

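The mic is upright about 4 cm from the grille, with the key in. The wrist force is low and the speaker hasn't moved. Now I'll hold it there.

Emit:
{"name": "jog_arm", "arguments": {"motion": [[[0,0,0],0],[[0,0,0],0],[[0,0,0],0],[[0,0,0],0],[[0,0,0],0]]}}

```text
t: 10.55
eef_pos: [574.4, -199.7, 121.6]
tcp_rot: [3.142, 0.0, 1.64]
ft_force: [0.1, -0.3, -1.5]
opening: 0.613
grip_force: 10.8
```

Emit:
{"name": "jog_arm", "arguments": {"motion": [[[0,0,0],0],[[0,0,0],0],[[0,0,0],0],[[0,0,0],0],[[0,0,0],0]]}}

```text
t: 11.05
eef_pos: [574.4, -199.7, 121.6]
tcp_rot: [3.142, 0.0, 1.64]
ft_force: [0.1, -0.1, -2.3]
opening: 0.606
grip_force: 10.8
```

Emit:
{"name": "jog_arm", "arguments": {"motion": [[[0,0,0],0],[[0,0,0],0],[[0,0,0],0],[[0,0,0],0],[[0,0,0],0]]}}

```text
t: 11.55
eef_pos: [574.4, -199.7, 121.6]
tcp_rot: [-3.142, 0.0, 1.64]
ft_force: [-0.4, 0.5, -1.5]
opening: 0.606
grip_force: 10.8
```

Emit:
{"name": "jog_arm", "arguments": {"motion": [[[0,0,0],0],[[0,0,0],0],[[0,0,0],0],[[0,0,0],0],[[0,0,0],0]]}}

```text
t: 12.05
eef_pos: [574.4, -199.7, 121.6]
tcp_rot: [3.142, 0.0, 1.64]
ft_force: [-0.1, -0.9, -1.5]
opening: 0.609
grip_force: 10.8
```

Emit:
{"name": "jog_arm", "arguments": {"motion": [[[0,0,0],0],[[0,0,0],0],[[0,0,0],0],[[0,0,0],0],[[0,0,0],0]]}}

```text
t: 12.55
eef_pos: [574.4, -199.7, 121.6]
tcp_rot: [3.142, 0.0, 1.64]
ft_force: [-0.3, 0.5, -1.8]
opening: 0.611
grip_force: 10.8
```

Emit:
{"name": "jog_arm", "arguments": {"motion": [[[0,0,0],0],[[0,0,0],0],[[0,0,0],0],[[0,0,0],0],[[0,0,0],0]]}}

```text
t: 13.05
eef_pos: [574.4, -199.7, 121.7]
tcp_rot: [3.142, 0.0, 1.64]
ft_force: [-0.5, 0.1, -1.1]
opening: 0.611
grip_force: 10.8
```

Emit:
{"name": "jog_arm", "arguments": {"motion": [[[0,0,0],0],[[0,0,0],0],[[0,0,0],0],[[0,0,0],0],[[0,0,0],0]]}}

```text
t: 13.55
eef_pos: [574.4, -199.7, 121.6]
tcp_rot: [3.142, 0.0, 1.64]
ft_force: [0.5, -0.0, -1.7]
opening: 0.61
grip_force: 10.8
```

```bash
python3 -c "
from cell import *
s=state();print(s['t'],s['eef_pos'],s['opening'],s['grip_force'])
print(job_done())"
```

```text
13.55 [ 574.39007816 -199.66184248  121.63921964] 0.6098017240965716 10.76295554637909
the job is handed in; nothing more can be done
None
```

I handed the job in at 13.6 s with the orange-keyed mic held upright about 4 cm from the middle of the grille, after a 3.5 s hold there at about 10.8 N with the key in (judged from the grip opening); no verdict came back, and the grip briefly read 30 N, the mic's limit, while closing on it in the charger.

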